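# Hang the green cutting template on the sprung hook

### The job

Raise the slatted shutter of the roll-top cabinet until it stays fully open, take the green template out of its slot, and hang it by its window on the sprung hook. Before letting go, tug it gently straight down so that the hook dips by about a centimetre (well short of its stop) for a moment, then ease it back up and let go, leaving the template hanging still. Leave the shutter open and everything else where it is.

Things in the scene. Friction and masses are not known exactly. Their poses are not given: they have to be found in the camera images.
- rolltop: Fixed blue roll-top cabinet, half-round side panels, 390 deep (x), 300 wide (y), 227 high. Origin: centre of underside; front faces its -x. Shutter axis: level, along y, 30 mm above the origin. Inside, three slots for templates at x = -75, y = -60, 0, 60 mm, 10 mm wide in y; floor 12 mm, slot cheeks to 57 mm and front sill to 38 mm above the table, so a template must rise 50 mm to be free.
- shutter (a joint): Angle of the grey slatted shutter, rad: 0 shut (the start), 1.5 fully open at its stop. A quarter round of slats, 190 mm radius, that turns from the front (-x) up and back over the axis. 0.3 kg, under 4 N at the bar; let go below about half way it falls shut, well above that it stays or rolls on open.
- shutter_bar (a point): Middle of the shutter's dark bar handle: round bar 12 mm thick, 130 mm long along the cabinet's y, 235 mm from the turning axis and 45 mm off the slats. Shut, it stands 18 degrees above level as seen from the axis, about 103 mm above the table; it travels with the shutter.
- green_tab (a point): Middle of the grip tab of the green template to be hung: a stiff upright plate 160 high (z), 100 wide (x), 8 thick (y), 0.09 to 0.19 kg, in any one of the slots. Tab 40 wide, 55 high; this point is 27.5 mm below the plate's top edge and 132.5 mm above its bottom edge. Below the tab is the window, 44 wide and 42 high, its top 27.5 mm below this point.
- green_eye (a point): Peak of the roofed (inverted V) upper edge of the green template's window, where it hangs; mid-thickness, 27.5 mm below point green_tab, axes as green_tab. The window goes 42 mm down from here.
- blue_tab (a point): Middle of the tab of the blue template, same shape; it stays in its slot.
- orange_tab (a point): Middle of the tab of the orange template, same shape; it stays in its slot.
- stand: Fixed hook stand: base plate 160 x 130 x 15, yellow column 30 x 45 to 250 mm high. Origin: underside, on the column's axis; the hook sticks out towards its -x.
- hook_seat (a point): Top of the hook's level round bar (10 mm thick, along the stand's x), 105 mm in front (-x) of the column's axis, 205 mm above the table at rest. The bar runs 30 mm on to -x, then turns up to a tip 19 mm above the seat and 43 mm in front of it; to +x it is free for 65 mm up to the black carriage (50 wide, 25 mm higher than the seat). Axes as the stand; moves with the hook.
- hook (a joint): How far the hook is pulled down against its spring, m: 0 at rest, 0.030 at the stop. Preloaded 3 N and 220 N/m, so the template's weight alone does not lower it.
- cone_red: Red thread cone, 170 high, 72 wide, standing beside the hook stand. Origin: centre of underside.
- cone_white: White thread cone, 170 high, 72 wide, standing between cabinet and stand. Origin: centre of underside.
- tin: Blue button tin, 72 wide, 65 high. Origin: centre of underside.
- clapper: Wooden tailor's pressing block 180 x 55 x 45 (x, y, z). Origin: centre of underside.
- shears: Shears lying flat, 190 long along x, blades to +x, 12 high.

How it is judged:
By the outcome, as a careful person would: the job done as asked, in the order asked, and still so for the second after the job is handed in, with the robot touching nothing.
It also fails if it takes over 62 s, if anything falls off the work surface, if the arm or the gripper's body presses on something with over 40 N, if the wrist force passes 120 N, or if a joint passes its speed limit or range.

### The arm

A 6-joint arm with a two-finger parallel gripper is mounted at the origin on the work surface. World frame = base frame: x ahead of the robot, y to its left, z up, the work surface at z = 0. Lengths are in mm, angles in rad, forces in N, time in s.
With the tool pointing down it reaches from about 300 to 875 mm from the base axis. Payload 6.4 kg.
Tool frame: the origin (TCP) lies at the centre of the arm's flange, where the gripper is bolted on; the fingertips stand arm.tip_extent ahead of it and the grasp point (between the pads) lies 147 mm ahead of it (arm.tip_extent is the distance from the TCP to the fingertips, in mm); y points along the fingers, z is the direction in which the jaws open and shut, and the axes are right-handed (so a half turn about y gives the same grasp; the last joint's range is limited). The gripper opens to 88 mm and grips with 3 to 60 N. Pads are 18 mm wide; open, the fingers measure 123 mm over their backs; the gripper's body (75 mm by 187 mm) begins 45 mm behind the grasp point.
Start: joints at [-1.324, 0.181, 1.607, -0, 1.354, -0.206], TCP at [251.572, -517.063, 404.714] pointing down, gripper open.
Joint ranges: [-2.99, 2.99], [-0.89, 2.07], [0.3, 2.58], [-1.14, 4.28], [0, 2.63], [-3.12, 3.12]. Speed limits (rad/s): [2.57, 2.57, 3.01, 3.14, 3.14, 3.14].

### API

Orientations are given as a 3x3 rotation matrix whose columns are the frame's x, y, z axes.
In Python, from station import arm gives the robot as it stands.
- The arm moves only by the tool step_arm, never from a script. Its argument "moves" is a list of rows, each an object with "delta_pos": the shift along the tool's x, y, z in m, a list of three; "angular": the turn, a rotation vector about the tool's x, y, z in rad, a list of three; "hand": the finger opening in m, from 0 to 0.0881. A call has 1 to 12 rows; each row is the pose to reach, as a shift and turn from the pose commanded when the call began, along the tool's axes at that moment; what a row does not reach only later rows make up. A row lasts 1/10 s, in which the tool goes at most 50 mm and 8.59 degrees, less where a joint would pass 70% of its speed; a pose out of reach is approached as far as the arm can. A call with a gripper value outside its range is refused whole. The fingers move at their own pace and stop on an object; the grip force is fixed at half the most. Time passes only in rows, so rows that repeat a pose let the fingers close. It gives the time, the measured TCP pose, the force and the opening at its end, in the units of the state.
- arm.get_state(): the state, without advancing time (a new reading comes with each control period).
- arm.get_image(name): name is "scene" or "side" or "wrist"; returns (picture, depth): 384x512x3 uint8, red, green, blue; 384x512 float32, mm along the optical axis (not along the pixel's ray), 0 where there is no reading.
- arm.calibration(name): a dict with "vfov" (degrees; the focal length in pixels is half the picture's height over the tangent of half this angle, whatever the lens; pixels are square), "cx", "cy" (the principal point, pixels), "R" (3x3) and "t" (3): a world point X has camera coordinates R X + t. Camera axes: x right, y down, z forward; pixel columns grow to the right and rows downward; lengths in mm; the calibration is good to about 2 mm. A picture is of the moment at which its call begins: read the wrist's pose just before it. calibration takes no time and is no camera call; for the wrist camera it gives the pose at the moment of the call.
- arm.hand_in(): hands the job in, once; it reports no verdict.
Trained networks look in the newest picture that a camera, given by its name, has taken for a name from the list of things; names that differ only in an ending like _2 or _b are one class to them, and where a whole thing is asked for, a point or a joint stands for the part that bears it (a point fixed in the world has none). Each returns a list of dicts, best first, with "p" (0 to 1); they miss things now and then, are a little off and sometimes report something else, mostly with a low value. They report only what shows in the picture. A call takes as long as a camera call.
- arm.search_frame(camera, target): "box" ([centre column, centre row, width, height] in pixels, round what is visible of it).
The state is a dict: "t": time; "joint_pos": joint angles; "qd": joint speeds; "tau": joint torques, N m; "tcp_pos": TCP position; "orientation": TCP orientation; "contact_force": force on the tool from outside, world axes, zero at the start; "moment": the same for the moment, N m; "grip_width": finger opening in mm.
Only numpy, scipy, OpenCV 4.12 (cv2) and the standard library are available. Lean on these libraries where they do the work, as an engineer would, in place of code of your own. Each camera call takes 0.05 s, during which the arm holds its last target. There are 200 camera calls.

## Working session

There is one attempt and no reset: what is moved stays moved. The work goes in short steps, Python scripts to look and compute and a tool call to move; the robot and the scene stay as the last step left them, time stands still between calls to the robot, and variables do not carry over. Pictures are saved under pics/ and viewed, about 8 in all and at most 12, crops included, and the job is handed in when it is done.

Besides the shell and the picture viewer there is one more tool, called as name(argument=value, ...), one argument or row to a line, values as JSON. step_arm: Moves the arm, as the interface text tells. Its arguments: {"type":"object","properties":{"moves":{"type":"array","items":{"type":"object","properties":{"delta_pos":{"type":"array","items":{"type":"number"}},"angular":{"type":"array","items":{"type":"number"}},"hand":{"type":"number"}}}}},"required":["moves"]}

```bash
ls; mkdir -p pics
cat > h.py <<'E'
import numpy as np, cv2
from station import arm
def cam(n):
    im,d=arm.get_image(n); return im,d,arm.calibration(n)
def cloud(d,c):
    H,W=d.shape; f=H/2/np.tan(np.radians(c["vfov"])/2)
    u,v=np.meshgrid(np.arange(W),np.arange(H))
    P=np.stack([(u-c["cx"])/f*d,(v-c["cy"])/f*d,d],-1)
    return (P-np.array(c["t"]))@np.array(c["R"])
def save(n,im,s=1.5):
    cv2.imwrite(f"pics/{n}.png",cv2.resize(im[:,:,::-1],None,fx=s,fy=s))
E
python3 - <<'E'
from h import *
s=arm.get_state(); print(s, arm.tip_extent)
ims=[]
for n in("scene","side"):
    im,d,c=cam(n); P=cloud(d,c); np.savez(n,im=im,P=P,d=d); print(n,c)
    save(n,im,1.5)
    for k in "rolltop shutter shutter_bar green_tab blue_tab orange_tab stand hook_seat cone_red cone_white tin clapper shears".split():
        r=arm.search_frame(n,k)
        if r:
            b=np.array(r[0]["box"]); u,v=int(b[0]),int(b[1]); print(k,b.round(),round(r[0]["p"],2),P[min(v,383),min(u,511)].round())
E
```

```text
pics
{'t': 0.0, 'joint_pos': array([-1.32430277e+00,  1.81522843e-01,  1.60795217e+00, -7.20468630e-06,
        1.35375800e+00, -2.06319846e-01]), 'qd': array([-4.76387939e-04, -9.44385688e-05, -3.16965855e-04, -4.96602093e-04,
       -2.00668592e-03, -1.87353978e-03]), 'tau': array([ 1.11080582e-03, -4.33859539e+01, -3.41847003e+01,  7.03704427e-02,
        3.85627826e-02, -1.37473621e-04]), 'tcp_pos': array([ 251.50763155, -516.81963757,  403.84710607]), 'orientation': array([[-8.99219194e-01, -4.07079535e-04,  4.37498200e-01],
       [-4.37498265e-01,  1.58906362e-03, -8.99217851e-01],
       [-3.29159289e-04, -9.99998655e-01, -1.60701310e-03]]), 'contact_force': array([ 0.43814386, -0.1253208 ,  0.10084339]), 'moment': array([-0.00765943,  0.00227172, -0.01281629]), 'grip_width': 88.09063823714294} 166.0
scene {'vfov': 42.712718473822044, 'cx': 255.33323570487048, 'cy': 191.66537979609782, 'R': array([[-0.27972206,  0.96004532, -0.00827921],
       [ 0.7600338 ,  0.21616068, -0.61288105],
       [-0.58660395, -0.17772883, -0.7901318 ]]), 't': array([ 126.83205908, -386.34595735, 
[... 840 characters left out ...]
 0.00547784],
       [-0.17168461,  0.5239601 , -0.83426028],
       [ 0.25031623, -0.79584044, -0.55134361]]), 't': array([ 594.73411838,  213.75642164, 1188.13088864])}
rolltop [293. 156. 127. 105.] 0.58 [ 572. -206.  171.]
shutter [315. 149.  82.  83.] 0.74 [ 519. -285.  167.]
shutter_bar [313. 148.  82.  88.] 0.96 [ 520. -273.  173.]
stand [246. 283.  95. 119.] 0.56 [588. 224.   1.]
hook_seat [266. 243.  47.  40.] 0.68 [581.  72.  19.]
cone_red [290. 321.  28.  67.] 0.8 [426. 403. 104.]
cone_white [254. 222.  20.  58.] 0.72 [612.  89. 100.]
tin [317. 248.  24.  34.] 0.87 [429.  87.  55.]
clapper [205. 221.  23.  48.] 0.6 [778.  63.  47.]
shears [183. 273.  64.  36.] 0.74 [761. 255.  11.]
```

View pics/scene.png

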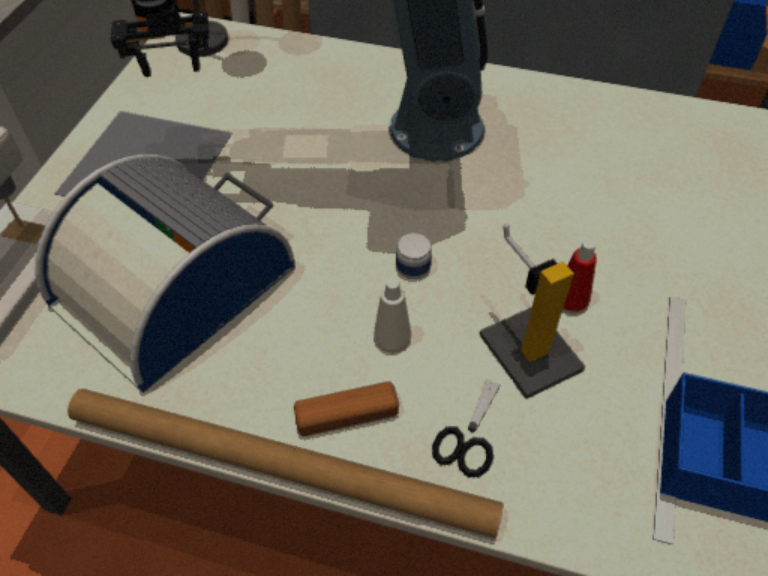

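View pics/side.png

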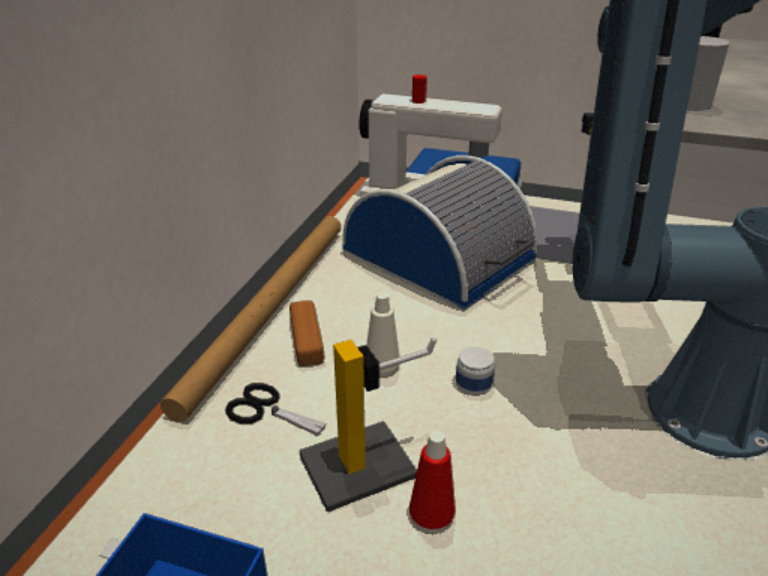

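```bash
cat > fit.py <<'E'
from h import *
from scipy.optimize import least_squares
for n in("scene","side"):
    z=np.load(n+".npz"); P=z["P"].reshape(-1,3); im=z["im"].reshape(-1,3).astype(int); d=z["d"].ravel()
    ok=d>0
    blue=ok&(im[:,2]>im[:,0]+25)&(P[:,2]>30)&(P[:,2]<225)&(P[:,1]<-60)&(P[:,0]>300)&(P[:,1]>-350)
    B=P[blue]; A=cv2.fitLine(B[:,:2].astype(np.float32),cv2.DIST_HUBER,0,.01,.01).ravel()
    yaw0=np.arctan2(A[1],A[0]); print(n,"blue",blue.sum(),"plane dir deg",np.degrees(yaw0),A[2:])
    if abs(yaw0)>np.pi/2: yaw0-=np.pi*np.sign(yaw0)
    S=P[ok&(P[:,2]>90)&(P[:,2]<235)&(P[:,1]<-130)&(P[:,1]>-520)&(P[:,0]>400)&(P[:,0]<950)&~blue]
    def res(p):
        ex=np.array([np.cos(p[1]),np.sin(p[1])]); x=S[:,:2]@ex-p[0]
        return np.hypot(x,S[:,2]-30)-p[2]
    f=least_squares(res,[A[2:]@[np.cos(yaw0),np.sin(yaw0)],yaw0,192],loss="cauchy",f_scale=3)
    p=f.x; ex=np.array([np.cos(p[1]),np.sin(p[1])]); ey=np.array([-ex[1],ex[0]])
    yb=np.median(B[:,:2]@ey); c=ex*p[0]+ey*(yb-150)
    print("fit",p,np.degrees(p[1]),np.median(abs(f.fun)),"origin",c)
    Q=P[ok]; x=(Q[:,:2]-c)@ex; y=(Q[:,:2]-c)@ey; r=np.hypot(x,Q[:,2]-30)
    m=(r>226)&(r<246)&(x<-100)&(abs(y)<90)&(Q[:,2]>70)&(Q[:,2]<140)
    print("bar",m.sum(),np.percentile(y[m],[2,50,98]),np.median(Q[m],0),np.median(r[m]), np.degrees(np.median(np.arctan2(Q[m,2]-30,-x[m]))))
    m=(r<206)&(r>180)&(Q[:,2]>100); print("y extent",np.percentile(y[m],[.5,99.5]))
    # green/orange inside
    C=im[ok]
    # stand
    ye=ok&(im[:,0]>im[:,2]+60)&(im[:,1]>im[:,2]+30)&(P[:,1]>150)&(P[:,2]>20)&(P[:,0]<700)
    Y=P[ye]; T=Y[Y[:,2]>246]; print("col",ye.sum(),Y[:,2].max(),len(T),T.mean(0) if len(T) else None)
    if len(T)>5: print(" rect",cv2.minAreaRect(T[:,:2].astype(np.float32)))
    hb=ok&(P[:,2]>180)&(P[:,2]<232)&(P[:,1]>150)&(P[:,0]<640)&(P[:,0]>380)&~ye
    Hh=P[hb]; Hi=im[hb]; 
    L=Hh[Hi.sum(1)>230]; print("hookpts",len(Hh),len(L)); print(cv2.fitLine(L[:,:2].astype(np.float32),cv2.DIST_HUBER,0,.01,.01).ravel()); 
    print(np.hstack([Hh,Hi])[::max(1,len(Hh)//25)].round())
E
python3 fit.py
```

```text
scene blue 3204 plane dir deg -24.626696 [ 685.6749 -259.8113]
fit [ 7.09852152e+02 -4.47275299e-01  1.87419293e+02] -25.62698689319079 3.9063396958685956 origin [ 602.11491845 -386.04368043]
bar 9 [-48.20020766  31.93773115  63.17447738] [ 423.90317118 -265.13342887  107.88919787] 226.56072150819725 20.128136015302136
y extent [-812.35253981  431.77725869]
col 989 254.75924777461108 191 [583.56534955 330.26945278 249.89501793]
 rect ((582.78173828125, 330.3586120605469), (30.62015151977539, 46.62755584716797), 44.58740997314453)
hookpts 358 134
[  0.72780704   0.68578196 509.509      258.98444   ]
[[478. 231. 225. 156. 153. 138.]
 [484. 238. 218. 124. 121. 108.]
 [487. 237. 206.  95.  91.  86.]
 [495. 244. 205. 144. 137. 129.]
 [502. 246. 201. 111. 110.  98.]
 [509. 262. 206. 145. 140. 128.]
 [515. 267. 202. 153. 144. 139.]
 [525. 271. 203. 118. 111. 108.]
 [543. 317. 231.  74.  73.  63.]
 [545. 323. 230.  30.  29.  23.]
 [545. 328. 229. 108. 102.  84.]
 [551. 324. 230.  64.  49.  15.]
 [542. 287. 200.  79.  76.  72.]
 [568. 299. 231.  20.  20.  17.]
 [576. 293. 230.  20.  20.  19.]
[... 1136 characters left out ...]
 164.]
 [502. 253. 205. 177. 171. 164.]
 [551. 308. 232.  37.  33.  34.]
 [555. 311. 230.  19.  16.  18.]
 [562. 318. 231.  51.  40.  15.]
 [504. 261. 202. 128. 124. 122.]
 [520. 273. 204. 204. 200. 192.]
 [543. 319. 231.  15.  12.  16.]
 [552. 326. 231.  26.  23.  25.]
 [521. 277. 201. 119. 113. 111.]
 [538. 291. 205. 212. 205. 196.]
 [543. 327. 228.   2.   7.   9.]
 [550. 331. 227.  19.  24.  24.]
 [549. 334. 227.  18.  16.  13.]
 [545. 328. 221.  10.   7.  12.]
 [548. 332. 217.  10.  14.  11.]
 [552. 333. 211.   9.   9.   3.]
 [539. 325. 205.   5.   7.   2.]
 [546. 332. 203.  10.   6.  13.]
 [550. 334. 198.  11.  13.  12.]
 [556. 331. 188.   0.   0.   0.]
 [539. 325. 185.   2.   1.   8.]]
```

```bash
cat > m.py <<'E'
# commanded-pose bookkeeping: row(pos,R) -> rounded row in the tool axes; commit(row) after it was run
from h import *
from scipy.spatial.transform import Rotation as Ro
import json,os
def get():
    if os.path.exists("cmd.npz"):
        z=np.load("cmd.npz"); return z["p"],z["R"]
    s=arm.get_state(); return np.array([251.572,-517.063,404.714]),s["orientation"]
def row(p,R,hand):
    p0,R0=get()
    return dict(delta_pos=(R0.T@(np.array(p)-p0)/1000).round(4).tolist(),angular=Ro.from_matrix(R0.T@R).as_rotvec().round(3).tolist(),hand=hand)
def show(rows,n=None):
    last=(np.zeros(3),np.zeros(3))
    for r in rows:
        d,a=np.array(r["delta_pos"]),np.array(r["angular"])
        print(json.dumps(r),"rows>=",round(max(np.linalg.norm(d-last[0])/.05,np.degrees(np.linalg.norm(a-last[1]))/8.59),1)); last=(d,a)
    commit(rows[-1])
def commit(r):
    p0,R0=get()
    np.savez("cmd.npz",p=p0+R0@np.array(r["delta_pos"])*1000,R=R0@Ro.from_rotvec(r["angular"]).as_matrix())
def st():
    s=arm.get_state(); p0,R0=get()
    print("t",round(s["t"],2),"tcp",s["tcp_pos"].round(1),"err",(s["tcp_pos"]-p0).round(1),"ang",np.degrees(Ro.from_matrix(R0.T@s["orientation"]).magnitude()).round(2),"F",s["contact_force"].round(1),"grip",round(s["grip_width"],1),"q",s["joint_pos"].round(2))
YC=np.radians(-24.6); CO=np.array([613,-391,0.])
EX=np.array([np.cos(YC),np.sin(YC),0]); EY=np.array([-EX[1],EX[0],0]); UP=np.array([0,0,1.])
def Rcab(e):
    e=np.radians(e); a=np.cos(e)*EX-np.sin(e)*UP; z=np.sin(e)*EX+np.cos(e)*UP
    return np.column_stack([np.cross(a,z),a,z])
def bar(deg,r=235): t=np.radians(deg); return CO-EX*r*np.cos(t)+UP*(30+r*np.sin(t))+EY*4
E
python3 - <<'E'
from m import *
B=bar(18); R=Rcab(45); print(B,np.linalg.det(R))
show([row(B-R[:,1]*240,R,0.05)])
E
```

```text
[ 411.45241547 -294.32501394  102.61899368] 1.0
{"delta_pos": [-0.1334, 0.1324, -0.2614], "angular": [0.753, -0.652, 0.27], "hand": 0.05} rows>= 6.9
```

step_arm(
  moves=[
    {"delta_pos": [-0.1334,0.1324,-0.2614],"angular": [0.753,-0.652,0.27],"hand": 0.05},
    {"delta_pos": [-0.1334,0.1324,-0.2614],"angular": [0.753,-0.652,0.27],"hand": 0.05},
    {"delta_pos": [-0.1334,0.1324,-0.2614],"angular": [0.753,-0.652,0.27],"hand": 0.05},
    {"delta_pos": [-0.1334,0.1324,-0.2614],"angular": [0.753,-0.652,0.27],"hand": 0.05},
    {"delta_pos": [-0.1334,0.1324,-0.2614],"angular": [0.753,-0.652,0.27],"hand": 0.05},
    {"delta_pos": [-0.1334,0.1324,-0.2614],"angular": [0.753,-0.652,0.27],"hand": 0.05},
    {"delta_pos": [-0.1334,0.1324,-0.2614],"angular": [0.753,-0.652,0.27],"hand": 0.05},
    {"delta_pos": [-0.1334,0.1324,-0.2614],"angular": [0.753,-0.652,0.27],"hand": 0.05},
    {"delta_pos": [-0.1334,0.1324,-0.2614],"angular": [0.753,-0.652,0.27],"hand": 0.05},
    {"delta_pos": [-0.1334,0.1324,-0.2614],"angular": [0.753,-0.652,0.27],"hand": 0.05},
    {"delta_pos": [-0.1334,0.1324,-0.2614],"angular": [0.753,-0.652,0.27],"hand": 0.05},
  ],
)

```text
t: 2.5
tcp_pos: [257.3, -224.7, 273.2]
orientation: [[-0.417, 0.642, 0.643], [-0.909, -0.296, -0.295], [0.001, -0.707, 0.707]]
contact_force: [0.2, -1.3, 0.2]
grip_width: 49.7
```

Run:
```python
from m import *
st()
im,d,c=cam("wrist"); P=cloud(d,c); np.savez("w1",im=im,P=P,d=d); save("w1",im)
r=arm.search_frame("wrist","shutter_bar"); print([ (np.round(x["box"]),round(x["p"],2)) for x in r[:2]])
Q=P[d>0]; x=(Q-CO)@EX; y=(Q-CO)@EY; r=np.hypot(x,Q[:,2]-30); th=np.degrees(np.arctan2(Q[:,2]-30,-x))
m=(r>222)&(r<250)&(abs(y)<62)&(x<0)&(th<35)&(th>5); print(m.sum(),np.percentile(r[m],[5,50,95]),np.percentile(th[m],[5,50,95]),np.percentile(y[m],[1,99]))
m=(r>175)&(r<205)&(abs(y)<130)&(x<0)&(th>10); print(m.sum(),np.percentile(r[m],[5,50,95]))
```

```text
t 2.5 tcp [ 257.3 -224.7  273.2] err [ 0.1 -1.   0.9] ang 0.08 F [ 0.2 -1.3  0.2] grip 49.7 q [-1.34 -0.44  2.54  0.96  0.75 -1.55]
[(array([372., 156., 276., 270.]), 0.63)]
2142 [232.50352181 237.43856482 239.01900118] [17.27203915 18.80326065 19.61602538] [-60.56413276  61.21887958]
52486 [190.03817724 192.05913598 193.42563615]
```

View pics/w1.png

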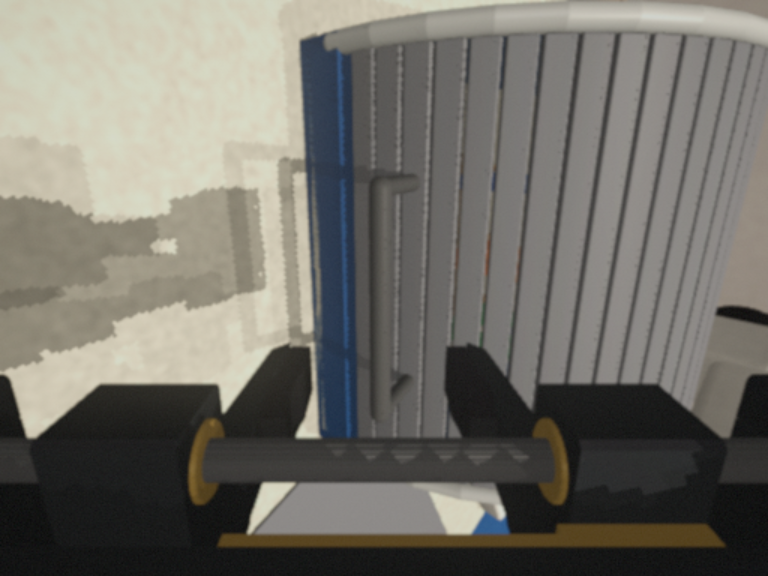

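Run:
```python
from m import *
show([dict(delta_pos=[0,.092,0],angular=[0,0,0],hand=.05)])
rs=[]
for k in range(1,13):
    b=18+k*3.3; e=45+k*1.5; R=Rcab(e); rs.append(row(bar(b)-R[:,1]*148,R,0.005))
show(rs)
```

```text
{"delta_pos": [0, 0.092, 0], "angular": [0, 0, 0], "hand": 0.05} rows>= 1.8
{"delta_pos": [0.0, -0.0058, 0.0162], "angular": [-0.026, -0.0, 0.0], "hand": 0.005} rows>= 0.3
{"delta_pos": [0.0, -0.0107, 0.0326], "angular": [-0.052, -0.0, 0.0], "hand": 0.005} rows>= 0.3
{"delta_pos": [0.0, -0.0148, 0.0492], "angular": [-0.078, -0.0, 0.0], "hand": 0.005} rows>= 0.3
{"delta_pos": [0.0, -0.0181, 0.0661], "angular": [-0.104, -0.0, 0.0], "hand": 0.005} rows>= 0.3
{"delta_pos": [0.0, -0.0205, 0.0832], "angular": [-0.13, -0.0, 0.0], "hand": 0.005} rows>= 0.3
{"delta_pos": [-0.0, -0.022, 0.1004], "angular": [-0.157, -0.0, 0.0], "hand": 0.005} rows>= 0.3
{"delta_pos": [-0.0, -0.0227, 0.1177], "angular": [-0.183, -0.0, 0.0], "hand": 0.005} rows>= 0.3
{"delta_pos": [-0.0, -0.0224, 0.135], "angular": [-0.209, -0.0, 0.0], "hand": 0.005} rows>= 0.3
{"delta_pos": [-0.0, -0.0213, 0.1524], "angular": [-0.235, -0.0, 0.0], "hand": 0.005} rows>= 0.3
{"delta_pos": [-0.0, -0.0194, 0.1696], "angular": [-0.261, -0.0, 0.0], "hand": 0.005} rows>= 0.3
{"delta_pos": [-0.0, -0.0165, 0.1867], "angular": [-0.287, -0.0, 0.0], "hand": 0.005} rows>= 0.3
{"delta_pos": [-0.0, -0.0128, 0.2037], "angular": [-0.314, -0.0, 0.0], "hand": 0.005} rows>= 0.3
```

step_arm(
  moves=[
    {"delta_pos": [0,0.04,0],"angular": [0,0,0],"hand": 0.05},
    {"delta_pos": [0,0.07,0],"angular": [0,0,0],"hand": 0.05},
    {"delta_pos": [0,0.092,0],"angular": [0,0,0],"hand": 0.05},
    {"delta_pos": [0,0.092,0],"angular": [0,0,0],"hand": 0.05},
    {"delta_pos": [0,0.092,0],"angular": [0,0,0],"hand": 0.005},
    {"delta_pos": [0,0.092,0],"angular": [0,0,0],"hand": 0.005},
    {"delta_pos": [0,0.092,0],"angular": [0,0,0],"hand": 0.005},
    {"delta_pos": [0,0.092,0],"angular": [0,0,0],"hand": 0.005},
    {"delta_pos": [0,0.092,0],"angular": [0,0,0],"hand": 0.005},
    {"delta_pos": [0,0.092,0],"angular": [0,0,0],"hand": 0.005},
  ],
)

```text
t: 3.6
tcp_pos: [316.7, -251.5, 208.7]
orientation: [[-0.416, 0.645, 0.641], [-0.909, -0.296, -0.293], [0.001, -0.705, 0.709]]
contact_force: [-3.1, 2.2, 8.5]
grip_width: 11.0
```

step_arm(
  moves=[
    {"delta_pos": [0.0,-0.0058,0.0162],"angular": [-0.026,0,0],"hand": 0.005},
    {"delta_pos": [0.0,-0.0107,0.0326],"angular": [-0.052,0,0],"hand": 0.005},
    {"delta_pos": [0.0,-0.0148,0.0492],"angular": [-0.078,0,0],"hand": 0.005},
    {"delta_pos": [0.0,-0.0181,0.0661],"angular": [-0.104,0,0],"hand": 0.005},
    {"delta_pos": [0.0,-0.0205,0.0832],"angular": [-0.13,0,0],"hand": 0.005},
    {"delta_pos": [0,-0.022,0.1004],"angular": [-0.157,0,0],"hand": 0.005},
    {"delta_pos": [0,-0.0227,0.1177],"angular": [-0.183,0,0],"hand": 0.005},
    {"delta_pos": [0,-0.0224,0.135],"angular": [-0.209,0,0],"hand": 0.005},
    {"delta_pos": [0,-0.0213,0.1524],"angular": [-0.235,0,0],"hand": 0.005},
    {"delta_pos": [0,-0.0194,0.1696],"angular": [-0.261,0,0],"hand": 0.005},
    {"delta_pos": [0,-0.0165,0.1867],"angular": [-0.287,0,0],"hand": 0.005},
    {"delta_pos": [0,-0.0128,0.2037],"angular": [-0.314,0,0],"hand": 0.005},
  ],
)

```text
t: 4.8
tcp_pos: [438.9, -307.3, 360.9]
orientation: [[-0.417, 0.41, 0.811], [-0.909, -0.189, -0.372], [0.001, -0.892, 0.452]]
contact_force: [-2.1, -1.0, -1.7]
grip_width: 10.8
```

Run:
```python
from m import *
st()
rs=[]
for k in range(1,13):
    b=57.6+k*3.85; e=63+k*1.9; R=Rcab(e); rs.append(row(bar(b)-R[:,1]*148,R,0.005))
show(rs)
```

```text
t 4.8 tcp [ 438.9 -307.3  360.9] err [-0.2 -0.3  0.7] ang 0.13 F [-2.1 -1.  -1.7] grip 10.8 q [-0.89  0.01  1.92  0.28  0.8  -0.61]
{"delta_pos": [-0.0, -0.0009, 0.0207], "angular": [-0.033, -0.0, 0.0], "hand": 0.005} rows>= 0.4
{"delta_pos": [-0.0001, -0.0006, 0.0414], "angular": [-0.066, -0.0, 0.0], "hand": 0.005} rows>= 0.4
{"delta_pos": [-0.0001, 0.001, 0.062], "angular": [-0.099, -0.0, 0.0], "hand": 0.005} rows>= 0.4
{"delta_pos": [-0.0001, 0.0038, 0.0825], "angular": [-0.132, -0.0, 0.0], "hand": 0.005} rows>= 0.4
{"delta_pos": [-0.0001, 0.0078, 0.1028], "angular": [-0.165, -0.0, 0.0], "hand": 0.005} rows>= 0.4
{"delta_pos": [-0.0001, 0.0129, 0.1228], "angular": [-0.199, -0.0, 0.0], "hand": 0.005} rows>= 0.4
{"delta_pos": [-0.0001, 0.0193, 0.1425], "angular": [-0.232, -0.0, 0.0], "hand": 0.005} rows>= 0.4
{"delta_pos": [-0.0001, 0.0268, 0.1618], "angular": [-0.265, -0.0, 0.0], "hand": 0.005} rows>= 0.4
{"delta_pos": [-0.0001, 0.0354, 0.1805], "angular": [-0.298, -0.0, 0.0], "hand": 0.005} rows>= 0.4
{"delta_pos": [-0.0001, 0.0451, 0.1987], "angular": [-0.331, -0.0, 0.0], "hand": 0.005} rows>= 0.4
{"delta_pos": [-0.0001, 0.0558, 0.2162], "angular": [-0.364, -0.0, -0.0], "hand": 0.005} rows>= 0.4
{"delta_pos": [-0.0001, 0.0675, 0.2331], "angular": [-0.398, -0.0, -0.0], "hand": 0.005} rows>= 0.4
```

step_arm(
  moves=[
    {"delta_pos": [0,-0.0009,0.0207],"angular": [-0.033,0,0],"hand": 0.005},
    {"delta_pos": [-0.0001,-0.0006,0.0414],"angular": [-0.066,0,0],"hand": 0.005},
    {"delta_pos": [-0.0001,0.001,0.062],"angular": [-0.099,0,0],"hand": 0.005},
    {"delta_pos": [-0.0001,0.0038,0.0825],"angular": [-0.132,0,0],"hand": 0.005},
    {"delta_pos": [-0.0001,0.0078,0.1028],"angular": [-0.165,0,0],"hand": 0.005},
    {"delta_pos": [-0.0001,0.0129,0.1228],"angular": [-0.199,0,0],"hand": 0.005},
    {"delta_pos": [-0.0001,0.0193,0.1425],"angular": [-0.232,0,0],"hand": 0.005},
    {"delta_pos": [-0.0001,0.0268,0.1618],"angular": [-0.265,0,0],"hand": 0.005},
    {"delta_pos": [-0.0001,0.0354,0.1805],"angular": [-0.298,0,0],"hand": 0.005},
    {"delta_pos": [-0.0001,0.0451,0.1987],"angular": [-0.331,0,0],"hand": 0.005},
    {"delta_pos": [-0.0001,0.0558,0.2162],"angular": [-0.364,0,0],"hand": 0.005},
    {"delta_pos": [-0.0001,0.0675,0.2331],"angular": [-0.398,0,0],"hand": 0.005},
  ],
)

```text
t: 6.0
tcp_pos: [656.1, -406.9, 406.4]
orientation: [[-0.417, 0.065, 0.906], [-0.909, -0.031, -0.416], [0.001, -0.997, 0.072]]
contact_force: [0.3, -1.6, 1.2]
grip_width: 10.9
```

Run:
```python
from m import *
st()
im,d,c=cam("scene"); P=cloud(d,c); np.savez("scene2",im=im,P=P,d=d); save("scene2",im[60:300,0:300],2.5)
im,d,c=cam("side");np.savez("side2",im=im,P=cloud(d,c),d=d)
for n in("scene","side"):
  P=np.load(n+"2.npz")["P"]
  for k in("green_tab","blue_tab","orange_tab"):
    for r in arm.search_frame(n,k)[:2]:
        b=np.array(r["box"]); X=P[int(b[1]),int(b[0])]; print(n,k,b.round(),round(r["p"],2),X.round(),[round((X-CO)@EX),round((X-CO)@EY)])
```

```text
t 6.0 tcp [ 656.1 -406.9  406.4] err [ 0.3 -0.7  0.5] ang 0.1 F [ 0.3 -1.6  1.2] grip 10.9 q [-0.71  0.6   1.05  0.02  1.42 -0.28]
scene green_tab [116. 138.  20.  22.] 0.61 [ 520. -409.  132.] [-77, -55]
scene blue_tab [142. 153.  24.  20.] 0.72 [ 566. -302.  147.] [-80, 61]
scene orange_tab [126. 150.  23.  28.] 0.87 [ 557. -359.  134.] [-65, 6]
scene orange_tab [231. 270.  72.  29.] 0.25 [799.  36.  48.] [-9, 465]
side green_tab [319. 150.  25.  38.] 0.51 [ 541. -520.   45.] [-12, -147]
side blue_tab [304. 158.  16.  38.] 0.52 [ 553. -295.  122.] [-95, 62]
side blue_tab [289. 116.  57.  27.] 0.29 [ 639. -408.  221.] [31, -4]
side orange_tab [313. 156.  15.  44.] 0.55 [ 542. -421.   68.] [-52, -57]
```

View pics/scene2.png

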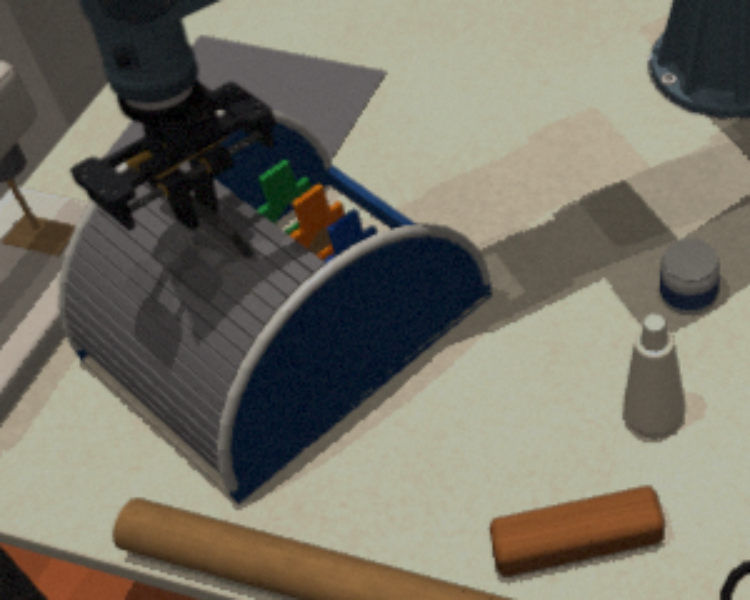

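```bash
cat >> m.py <<'E'
def Rtab(e,yaw=YC):
    ex=np.array([np.cos(yaw),np.sin(yaw),0]); z=np.array([-ex[1],ex[0],0]); e=np.radians(e)
    a=np.cos(e)*ex-np.sin(e)*UP; return np.column_stack([np.cross(a,z),a,z])
E
python3 - <<'E'
from m import *
p,R=get()
show([row(p,R,.04),row(p-R[:,1]*100,R,.04)])
R=Rtab(59); G=CO-EX*82+EY*-57+UP*167
show([row(G-R[:,1]*(147+110),R,.04)])
E
```

```text
{"delta_pos": [0.0, 0.0, 0.0], "angular": [0.0, 0.0, 0.0], "hand": 0.04} rows>= 0.0
{"delta_pos": [-0.0, -0.1, 0.0], "angular": [0.0, 0.0, 0.0], "hand": 0.04} rows>= 2.0
{"delta_pos": [0.0611, 0.0996, -0.2602], "angular": [0.367, -1.54, -0.367], "hand": 0.04} rows>= 10.8
```

step_arm(
  moves=[
    {"delta_pos": [0,0,0],"angular": [0,0,0],"hand": 0.04},
    {"delta_pos": [0,0,0],"angular": [0,0,0],"hand": 0.04},
    {"delta_pos": [0,0,0],"angular": [0,0,0],"hand": 0.04},
    {"delta_pos": [0,-0.05,0],"angular": [0,0,0],"hand": 0.04},
    {"delta_pos": [0,-0.1,0],"angular": [0,0,0],"hand": 0.04},
    {"delta_pos": [0,-0.1,0],"angular": [0,0,0],"hand": 0.04},
    {"delta_pos": [0,-0.1,0],"angular": [0,0,0],"hand": 0.04},
  ],
)

```text
t: 7.1
tcp_pos: [649.2, -402.8, 508.5]
orientation: [[-0.416, 0.07, 0.907], [-0.909, -0.033, -0.415], [0.001, -0.997, 0.077]]
contact_force: [0.5, -0.2, -0.1]
grip_width: 40.4
```

step_arm(
  moves=[
    {"delta_pos": [0.01,0,-0.05],"angular": [0.03,-0.128,-0.03],"hand": 0.04},
    {"delta_pos": [0.02,0,-0.1],"angular": [0.06,-0.256,-0.06],"hand": 0.04},
    {"delta_pos": [0.03,0,-0.15],"angular": [0.092,-0.385,-0.092],"hand": 0.04},
    {"delta_pos": [0.04,0,-0.2],"angular": [0.122,-0.513,-0.122],"hand": 0.04},
    {"delta_pos": [0.0611,0.0,-0.2602],"angular": [0.183,-0.77,-0.183],"hand": 0.04},
    {"delta_pos": [0.0611,0.03,-0.2602],"angular": [0.245,-1.027,-0.245],"hand": 0.04},
    {"delta_pos": [0.0611,0.06,-0.2602],"angular": [0.306,-1.283,-0.306],"hand": 0.04},
    {"delta_pos": [0.0611,0.0996,-0.2602],"angular": [0.367,-1.54,-0.367],"hand": 0.04},
    {"delta_pos": [0.0611,0.0996,-0.2602],"angular": [0.367,-1.54,-0.367],"hand": 0.04},
    {"delta_pos": [0.0611,0.0996,-0.2602],"angular": [0.367,-1.54,-0.367],"hand": 0.04},
    {"delta_pos": [0.0611,0.0996,-0.2602],"angular": [0.367,-1.54,-0.367],"hand": 0.04},
    {"delta_pos": [0.0611,0.0996,-0.2602],"angular": [0.367,-1.54,-0.367],"hand": 0.04},
  ],
)

```text
t: 8.3
tcp_pos: [393.8, -352.8, 384.9]
orientation: [[0.782, 0.468, 0.412], [-0.355, -0.211, 0.911], [0.513, -0.858, 0.001]]
contact_force: [0.5, -1.0, -0.3]
grip_width: 40.1
```

step_arm(
  moves=[
    {"delta_pos": [0,0,0],"angular": [0,0,0],"hand": 0.04},
    {"delta_pos": [0,0,0],"angular": [0,0,0],"hand": 0.04},
  ],
)

```text
t: 8.5
tcp_pos: [394.1, -353.2, 386.0]
orientation: [[0.78, 0.467, 0.417], [-0.359, -0.213, 0.909], [0.513, -0.858, 0.002]]
contact_force: [0.6, 0.9, -0.5]
grip_width: 40.2
```

Run:
```python
from m import *
st()
im,d,c=cam("wrist"); P=cloud(d,c); np.savez("w2",im=im,P=P,d=d); save("w2",im)
for k in("green_tab","orange_tab","blue_tab","shutter_bar"):
    for r in arm.search_frame("wrist",k)[:2]:
        b=np.array(r["box"]); X=P[int(b[1]),int(b[0])]; print(k,b.round(),round(r["p"],2),X.round(),[round((X-CO)@EX),round((X-CO)@EY)])
g=im.astype(int); m=(d>0)&(g[:,:,1]>g[:,:,0]+20)&(g[:,:,1]>g[:,:,2]+15)
Q=P[m]; L=np.c_[(Q-CO)@EX,(Q-CO)@EY,Q[:,2]]; L=L[abs(L[:,1]+57)<30]; print(len(L),np.percentile(L,[2,25,50,75,98],axis=0).round(1))
T=L[L[:,2]>125]; print("tab",np.percentile(T,[2,50,98],axis=0).round(1))
l=cv2.fitLine(L[:,:2].astype(np.float32),cv2.DIST_HUBER,0,.01,.01).ravel(); print("yaw off deg",np.degrees(np.arctan2(l[1],l[0])))
```

```text
t 8.5 tcp [ 394.1 -353.2  386. ] err [-0.3  0.5 -1.3] ang 0.19 F [ 0.6  0.9 -0.5] grip 40.2 q [-1.04 -0.05  1.93  0.41  0.84 -2.39]
green_tab [245. 147.  12. 150.] 0.6 [ 489. -404.  131.] [-108, -63]
green_tab [281. 338.  88.  36.] 0.19 [1594. -768.  -12.] [1049, 65]
orange_tab [307. 147.  27. 148.] 0.69 [ 516. -354.  127.] [-104, -7]
blue_tab [366. 146.  56. 148.] 0.76 [ 552. -304.  113.] [-92, 53]
shutter_bar [280. 339.  90.  33.] 0.85 [1597. -774.  -13.] [1054, 61]
1226 [[-122.6  -66.2   12.5]
 [-109.5  -64.1   76.2]
 [ -93.9  -62.2  130.4]
 [ -91.   -60.2  165.6]
 [ 120.4  -59.   173. ]]
tab [[-109.3  -66.3  127.4]
 [ -92.   -62.5  160.4]
 [ -55.4  -59.   173. ]]
yaw off deg 0.49572876
```

View pics/w2.png

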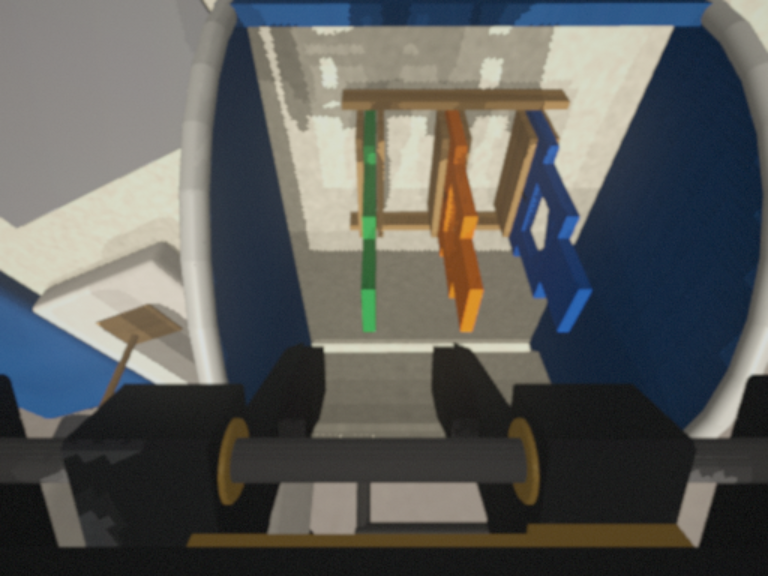

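step_arm(
  moves=[
    {"delta_pos": [0,0.02,-0.0055],"angular": [0,0,0],"hand": 0.04},
    {"delta_pos": [0,0.05,-0.0055],"angular": [0,0,0],"hand": 0.04},
    {"delta_pos": [0,0.08,-0.0055],"angular": [0,0,0],"hand": 0.04},
    {"delta_pos": [0,0.1,-0.0055],"angular": [0,0,0],"hand": 0.04},
    {"delta_pos": [0,0.11,-0.0055],"angular": [0,0,0],"hand": 0.04},
    {"delta_pos": [0,0.11,-0.0055],"angular": [0,0,0],"hand": 0.04},
    {"delta_pos": [0,0.11,-0.0055],"angular": [0,0,0],"hand": 0.0},
    {"delta_pos": [0,0.11,-0.0055],"angular": [0,0,0],"hand": 0.0},
    {"delta_pos": [0,0.11,-0.0055],"angular": [0,0,0],"hand": 0.0},
    {"delta_pos": [0,0.11,-0.0055],"angular": [0,0,0],"hand": 0.0},
    {"delta_pos": [0,0.11,-0.0055],"angular": [0,0,0],"hand": 0.0},
    {"delta_pos": [0,0.11,-0.0055],"angular": [0,0,0],"hand": 0.0},
  ],
)

```text
t: 9.95
tcp_pos: [443.7, -382.4, 293.8]
orientation: [[0.779, 0.469, 0.416], [-0.356, -0.215, 0.909], [0.516, -0.857, -0.001]]
contact_force: [-2.0, 1.1, 5.4]
grip_width: 7.8
```

Run:
```python
from m import *
commit(dict(delta_pos=[0,.11,-.0055],angular=[0,0,0])); st()
p,R=get()
rs=[row(p+UP*h,R,0) for h in(6,12,80,200)]+[row(p+UP*200-EX*100,R,0)]
show(rs)
```

```text
t 9.95 tcp [ 443.7 -382.4  293.8] err [ 0.1 -0.2  0.8] ang 0.08 F [-2.   1.1  5.4] grip 7.8 q [-0.98  0.21  1.87  0.47  0.65 -2.44]
{"delta_pos": [0.0031, -0.0051, -0.0], "angular": [0.0, 0.0, 0.0], "hand": 0} rows>= 0.1
{"delta_pos": [0.0062, -0.0103, -0.0], "angular": [0.0, 0.0, 0.0], "hand": 0} rows>= 0.1
{"delta_pos": [0.0412, -0.0686, -0.0], "angular": [0.0, 0.0, 0.0], "hand": 0} rows>= 1.4
{"delta_pos": [0.103, -0.1714, -0.0], "angular": [0.0, 0.0, 0.0], "hand": 0} rows>= 2.4
{"delta_pos": [0.0173, -0.2229, 0.0], "angular": [0.0, 0.0, 0.0], "hand": 0} rows>= 2.0
```

step_arm(
  moves=[
    {"delta_pos": [0.0031,-0.0051,0],"angular": [0,0,0],"hand": 0},
    {"delta_pos": [0.0062,-0.0103,0],"angular": [0,0,0],"hand": 0},
    {"delta_pos": [0.0124,-0.0206,0],"angular": [0,0,0],"hand": 0},
    {"delta_pos": [0.0186,-0.0309,0],"angular": [0,0,0],"hand": 0},
    {"delta_pos": [0.0288,-0.048,0],"angular": [0,0,0],"hand": 0},
    {"delta_pos": [0.0412,-0.0686,0],"angular": [0,0,0],"hand": 0},
    {"delta_pos": [0.0618,-0.1028,0],"angular": [0,0,0],"hand": 0},
    {"delta_pos": [0.0824,-0.1371,0],"angular": [0,0,0],"hand": 0},
    {"delta_pos": [0.103,-0.1714,0],"angular": [0,0,0],"hand": 0},
    {"delta_pos": [0.06,-0.197,0],"angular": [0,0,0],"hand": 0},
    {"delta_pos": [0.0173,-0.2229,0],"angular": [0,0,0],"hand": 0},
    {"delta_pos": [0.0173,-0.2229,0],"angular": [0,0,0],"hand": 0},
  ],
)

```text
t: 11.15
tcp_pos: [349.6, -337.9, 493.2]
orientation: [[0.78, 0.467, 0.417], [-0.357, -0.215, 0.909], [0.514, -0.858, -0.001]]
contact_force: [1.0, 0.3, -2.5]
grip_width: 7.8
```

```bash
cat > look.py <<'E'
from m import *
import sys
st(); p,R=get(); s=arm.get_state(); p=s["tcp_pos"]; R=s["orientation"]
# template seen in plate axes: u=level in plate, n=normal (tool z), origin = grasp point
n=R[:,2]*[1,1,0]; n/=np.linalg.norm(n); u=np.cross(n,UP); G=p+147*R[:,1]
print("n yaw",np.degrees(np.arctan2(n[1],n[0])).round(1),"G",G.round(1))
for c in sys.argv[2:]:
    im,d,k=cam(c); P=cloud(d,k); np.savez(sys.argv[1]+c,im=im,P=P,d=d)
    g=im.astype(int); m=(d>0)&(g[:,:,1]>g[:,:,0]+20)&(g[:,:,1]>g[:,:,2]+15)&(np.linalg.norm(P-G,axis=2)<220)
    v,w=np.nonzero(m); 
    if len(v)<30: print(c,len(v)); continue
    print(c,len(v),"px box",w.min(),v.min(),w.max(),v.max())
    L=np.c_[(P[m]-G)@u,(P[m]-G)@n,P[m][:,2]]; print(np.percentile(L,[1,25,50,75,99],axis=0).round(1).tolist())
    cn,_=cv2.findContours(m.astype(np.uint8),cv2.RETR_CCOMP,cv2.CHAIN_APPROX_NONE)
    for q in cn:
        if len(q)>15:
            X=P[q[:,0,1],q[:,0,0]]; l=np.c_[(X-G)@u,(X-G)@n,X[:,2]]; print(" contour",len(q),"u",l[:,0].min().round(),l[:,0].max().round(),"z",l[:,2].min().round(),l[:,2].max().round())
    a=(w.min(),v.min(),w.max(),v.max()); y0,y1,x0,x1=max(0,a[1]-60),a[3]+60,max(0,a[0]-60),a[2]+60
    save(sys.argv[1]+c,im[y0:y1,x0:x1],3.)
E
python3 look.py a scene side
```

```text
t 11.15 tcp [ 349.6 -337.9  493.2] err [-3.1  2.8  0.2] ang 0.11 F [ 1.   0.3 -2.5] grip 7.8 q [-1.11 -0.25  1.89  0.37  1.1  -2.36]
n yaw 65.4 G [ 418.2 -369.4  367.1]
scene 943 px box 115 51 147 107
[[-35.8, -1.9, 214.6], [-9.0, 3.9, 243.1], [17.2, 5.6, 269.9], [36.0, 7.0, 318.2], [60.1, 10.3, 371.4]]
 contour 143 u -39.0 62.0 z 211.0 373.0
 contour 41 u -14.0 38.0 z 270.0 320.0
side 766 px box 334 82 361 132
[[-37.3, -3.8, 214.6], [-14.0, 2.3, 241.0], [8.7, 4.1, 267.0], [32.6, 5.9, 314.4], [59.5, 10.3, 367.3]]
 contour 137 u -40.0 64.0 z 212.0 374.0
 contour 38 u -14.0 36.0 z 273.0 320.0
```

```bash
cat >> m.py <<'E'
YS=np.radians(44.); XS=np.array([np.cos(YS),np.sin(YS),0]); US=np.array([np.cos(YS-np.pi/2),np.sin(YS-np.pi/2),0]); S=np.array([507,259,205.])
EYE=np.array([11.,0,-50])  # eye from grasp point: along u, n, up
RH=Rtab(59,YS-np.pi/2)
def hookpose(back,up): # TCP with the eye 'back' in front of the seat, 'up' above
    eye=S-XS*back+UP*up; return eye-US*EYE[0]-UP*EYE[2]-XS*EYE[1]-147*RH[:,1]
def lin(p1,R1,n,hand=0):
    p0,R0=get(); w=Ro.from_matrix(R0.T@R1).as_rotvec()
    return [row(p0+(p1-p0)*t,R0@Ro.from_rotvec(w*t).as_matrix(),hand) for t in np.clip((np.sin((np.arange(1,n+1)/n-.5)*np.pi)+1)/2,0,1)]
E
python3 - <<'E'
from m import *
print(get()[0],hookpose(110,25))
show(lin(np.array([390,-20,495.]),Rtab(59,np.radians(-35)),12))
t=hookpose(110,25); t[2]+=85; print(t); show(lin(t,RH,12))
E
```

```text
[ 352.72214716 -340.61358911  492.98056256] [367.63837994 244.96196279 406.0035932 ]
{"delta_pos": [-0.0014, -0.0009, 0.0052], "angular": [-0.002, 0.003, -0.0], "hand": 0} rows>= 0.1
{"delta_pos": [-0.0056, -0.0035, 0.0206], "angular": [-0.006, 0.01, -0.0], "hand": 0} rows>= 0.3
{"delta_pos": [-0.0123, -0.0078, 0.045], "angular": [-0.014, 0.023, -0.0], "hand": 0} rows>= 0.5
{"delta_pos": [-0.0211, -0.0132, 0.0768], "angular": [-0.023, 0.039, -0.0], "hand": 0} rows>= 0.7
{"delta_pos": [-0.0312, -0.0196, 0.1138], "angular": [-0.035, 0.058, -0.0], "hand": 0} rows>= 0.8
{"delta_pos": [-0.0421, -0.0265, 0.1535], "angular": [-0.047, 0.078, -0.0], "hand": 0} rows>= 0.8
{"delta_pos": [-0.053, -0.0334, 0.1933], "angular": [-0.059, 0.098, -0.0], "hand": 0} rows>= 0.8
{"delta_pos": [-0.0632, -0.0397, 0.2303], "angular": [-0.07, 0.117, -0.0], "hand": 0} rows>= 0.8
{"delta_pos": [-0.0719, -0.0452, 0.2621], "angular": [-0.08, 0.133, -0.0], "hand": 0} rows>= 0.7
{"delta_pos": [-0.0786, -0.0494, 0.2865], "angular": [-0.087, 0.145, -0.0], "hand": 0} rows>= 0.5
{"delta_pos": [-0.0828, -0.0521, 0.3018]
[... 664 characters left out ...]
nd": 0} rows>= 0.6
{"delta_pos": [-0.074, -0.0422, 0.1021], "angular": [-0.049, 0.082, -0.0], "hand": 0} rows>= 0.7
{"delta_pos": [-0.0932, -0.0531, 0.1285], "angular": [-0.062, 0.103, -0.0], "hand": 0} rows>= 0.7
{"delta_pos": [-0.111, -0.0633, 0.1531], "angular": [-0.074, 0.123, -0.0], "hand": 0} rows>= 0.6
{"delta_pos": [-0.1264, -0.072, 0.1743], "angular": [-0.084, 0.14, -0.0], "hand": 0} rows>= 0.6
{"delta_pos": [-0.1381, -0.0787, 0.1905], "angular": [-0.092, 0.153, -0.0], "hand": 0} rows>= 0.4
{"delta_pos": [-0.1455, -0.0829, 0.2007], "angular": [-0.097, 0.162, -0.0], "hand": 0} rows>= 0.3
{"delta_pos": [-0.1481, -0.0844, 0.2042], "angular": [-0.098, 0.164, -0.0], "hand": 0} rows>= 0.1
```

step_arm(
  moves=[
    {"delta_pos": [-0.0014,-0.0009,0.0052],"angular": [-0.002,0.003,0],"hand": 0},
    {"delta_pos": [-0.0056,-0.0035,0.0206],"angular": [-0.006,0.01,0],"hand": 0},
    {"delta_pos": [-0.0123,-0.0078,0.045],"angular": [-0.014,0.023,0],"hand": 0},
    {"delta_pos": [-0.0211,-0.0132,0.0768],"angular": [-0.023,0.039,0],"hand": 0},
    {"delta_pos": [-0.0312,-0.0196,0.1138],"angular": [-0.035,0.058,0],"hand": 0},
    {"delta_pos": [-0.0421,-0.0265,0.1535],"angular": [-0.047,0.078,0],"hand": 0},
    {"delta_pos": [-0.053,-0.0334,0.1933],"angular": [-0.059,0.098,0],"hand": 0},
    {"delta_pos": [-0.0632,-0.0397,0.2303],"angular": [-0.07,0.117,0],"hand": 0},
    {"delta_pos": [-0.0719,-0.0452,0.2621],"angular": [-0.08,0.133,0],"hand": 0},
    {"delta_pos": [-0.0786,-0.0494,0.2865],"angular": [-0.087,0.145,0],"hand": 0},
    {"delta_pos": [-0.0828,-0.0521,0.3018],"angular": [-0.092,0.153,0],"hand": 0},
    {"delta_pos": [-0.0843,-0.053,0.307],"angular": [-0.094,0.156,0],"hand": 0},
  ],
)

```text
t: 12.45
tcp_pos: [390.8, -18.1, 495.4]
orientation: [[0.704, 0.423, 0.571], [-0.49, -0.294, 0.821], [0.515, -0.857, 0.0]]
contact_force: [-0.7, 0.1, -1.3]
grip_width: 7.5
```

step_arm(
  moves=[
    {"delta_pos": [-0.0025,-0.0014,0.0035],"angular": [-0.002,0.003,0],"hand": 0},
    {"delta_pos": [-0.0099,-0.0057,0.0137],"angular": [-0.007,0.011,0],"hand": 0},
    {"delta_pos": [-0.0217,-0.0124,0.0299],"angular": [-0.014,0.024,0],"hand": 0},
    {"delta_pos": [-0.037,-0.0211,0.051],"angular": [-0.025,0.041,0],"hand": 0},
    {"delta_pos": [-0.0549,-0.0313,0.0757],"angular": [-0.036,0.061,0],"hand": 0},
    {"delta_pos": [-0.074,-0.0422,0.1021],"angular": [-0.049,0.082,0],"hand": 0},
    {"delta_pos": [-0.0932,-0.0531,0.1285],"angular": [-0.062,0.103,0],"hand": 0},
    {"delta_pos": [-0.111,-0.0633,0.1531],"angular": [-0.074,0.123,0],"hand": 0},
    {"delta_pos": [-0.1264,-0.072,0.1743],"angular": [-0.084,0.14,0],"hand": 0},
    {"delta_pos": [-0.1381,-0.0787,0.1905],"angular": [-0.092,0.153,0],"hand": 0},
    {"delta_pos": [-0.1455,-0.0829,0.2007],"angular": [-0.097,0.162,0],"hand": 0},
    {"delta_pos": [-0.1481,-0.0844,0.2042],"angular": [-0.098,0.164,0],"hand": 0},
  ],
)

```text
t: 13.65
tcp_pos: [368.2, 245.8, 490.7]
orientation: [[0.596, 0.357, 0.719], [-0.616, -0.37, 0.695], [0.514, -0.858, -0.0]]
contact_force: [0.7, -0.2, -1.7]
grip_width: 8.0
```

Run:
```python
from m import *
st(); show(lin(hookpose(110,25),RH,6))
```

```text
t 13.65 tcp [368.2 245.8 490.7] err [ 0.6  0.8 -0.3] ang 0.05 F [ 0.7 -0.2 -1.7] grip 8.0 q [ 0.48 -0.2   1.85 -0.53  1.36 -0.2 ]
{"delta_pos": [-0.0029, 0.0049, -0.0], "angular": [-0.0, 0.0, -0.0], "hand": 0} rows>= 0.1
{"delta_pos": [-0.0109, 0.0182, -0.0], "angular": [-0.0, 0.0, -0.0], "hand": 0} rows>= 0.3
{"delta_pos": [-0.0219, 0.0365, -0.0], "angular": [-0.0, 0.0, -0.0], "hand": 0} rows>= 0.4
{"delta_pos": [-0.0328, 0.0547, -0.0], "angular": [-0.0, 0.0, -0.0], "hand": 0} rows>= 0.4
{"delta_pos": [-0.0408, 0.068, -0.0], "angular": [-0.0, 0.0, -0.0], "hand": 0} rows>= 0.3
{"delta_pos": [-0.0437, 0.0729, -0.0], "angular": [-0.0, 0.0, -0.0], "hand": 0} rows>= 0.1
```

step_arm(
  moves=[
    {"delta_pos": [-0.0029,0.0049,0],"angular": [0,0,0],"hand": 0},
    {"delta_pos": [-0.0109,0.0182,0],"angular": [0,0,0],"hand": 0},
    {"delta_pos": [-0.0219,0.0365,0],"angular": [0,0,0],"hand": 0},
    {"delta_pos": [-0.0328,0.0547,0],"angular": [0,0,0],"hand": 0},
    {"delta_pos": [-0.0408,0.068,0],"angular": [0,0,0],"hand": 0},
    {"delta_pos": [-0.0437,0.0729,0],"angular": [0,0,0],"hand": 0},
    {"delta_pos": [-0.0437,0.0729,0],"angular": [0,0,0],"hand": 0},
  ],
)

```text
t: 14.35
tcp_pos: [367.6, 244.5, 405.0]
orientation: [[0.596, 0.356, 0.719], [-0.616, -0.371, 0.695], [0.515, -0.857, -0.002]]
contact_force: [-0.5, -0.4, -1.3]
grip_width: 8.0
```

```bash
python3 look.py b scene side
python3 - <<'E'
from m import *
# hook points in stand axes about the seat estimate
for n in("bscene","bside"):
    z=np.load(n+".npz"); P=z["P"][z["d"]>0]; g=z["im"][z["d"]>0].astype(int); D=P-S
    L=np.c_[D@XS,D@-US,D[:,2]]
    gr=(abs(g[:,0]-g[:,1])<14)
    m=gr&(L[:,0]>-60)&(L[:,0]<55)&(abs(L[:,1])<22)&(L[:,2]>-13)&(L[:,2]<26); h=L[m]
    for a,b in((-60,-36),(-36,-25),(-25,0),(0,25),(25,55)):
        q=h[(h[:,0]>=a)&(h[:,0]<b)]
        if len(q): print(n,(a,b),len(q),np.median(q,0).round(1),q[:,0].min().round(1),"z max",np.percentile(q[:,2],97).round(1))
im=np.load("bscene.npz")["im"]; im2=np.load("bside.npz")["im"]
A=im[70:230,270:420]; B=im2[160:320,220:370]; save("b2",np.hstack([A,B]),2.6)
E
```

```text
t 14.35 tcp [367.6 244.5 405. ] err [-0.1 -0.5 -1. ] ang 0.12 F [-0.5 -0.4 -1.3] grip 8.0 q [ 0.48 -0.13  1.96 -0.56  1.2  -0.1 ]
n yaw 44.0 G [420.  189.9 279. ]
scene 802 px box 305 114 336 163
[[-35.3, -1.9, 125.0], [-9.3, 3.9, 156.2], [17.5, 5.2, 184.5], [36.3, 6.3, 230.6], [59.4, 8.9, 284.8]]
 contour 144 u -40.0 63.0 z 122.0 289.0
 contour 36 u -15.0 38.0 z 184.0 231.0
side 875 px box 300 193 325 261
[[-41.9, -0.5, 126.9], [-22.6, 4.9, 155.0], [-1.7, 5.7, 182.1], [28.2, 6.4, 221.0], [57.0, 8.2, 265.7]]
 contour 128 u -72.0 60.0 z 124.0 331.0
 contour 18 u 3.0 16.0 z 133.0 160.0
 contour 36 u -18.0 32.0 z 186.0 232.0
bscene (-60, -36) 9 [-37.3  -2.1  15.1] -44.1 z max 19.7
bscene (-36, -25) 27 [-32.   -2.5   5.8] -35.7 z max 17.4
bscene (-25, 0) 35 [-13.4  -2.4  -1.7] -24.9 z max 2.2
bscene (0, 25) 31 [14.1 -3.2 -0.7] 1.2 z max 2.6
bscene (25, 55) 34 [37.  -3.  -0.5] 25.2 z max 2.3
bside (-60, -36) 16 [-39.3   3.8  14.2] -43.1 z max 19.7
bside (-36, -25) 34 [-32.4   4.1   3. ] -35.9 z max 17.8
bside (-25, 0) 45 [-12.6   3.6  -1. ] -25.0 z max 1.7
bside (0, 25) 41 [12.6  3.5 -1.4] 0.7 z max 1.3
bside (25, 55) 54 [39.8  3.6 -1.6] 25.1 z max 2.2
```

View pics/b2.png

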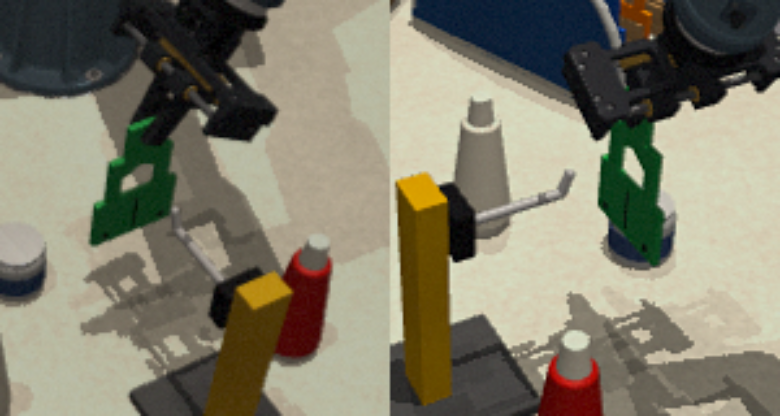

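Run:
```python
from m import *
show([row(hookpose(b,27.5),RH,0) for b in(110,100,80,60,45,30,15,5,0)])
```

```text
{"delta_pos": [0.0013, -0.0021, -0.0], "angular": [-0.0, 0.0, -0.0], "hand": 0} rows>= 0.0
{"delta_pos": [0.0013, -0.0021, 0.01], "angular": [-0.0, 0.0, -0.0], "hand": 0} rows>= 0.2
{"delta_pos": [0.0013, -0.0021, 0.03], "angular": [-0.0, 0.0, -0.0], "hand": 0} rows>= 0.4
{"delta_pos": [0.0013, -0.0021, 0.05], "angular": [-0.0, 0.0, -0.0], "hand": 0} rows>= 0.4
{"delta_pos": [0.0013, -0.0021, 0.065], "angular": [-0.0, 0.0, -0.0], "hand": 0} rows>= 0.3
{"delta_pos": [0.0013, -0.0021, 0.08], "angular": [-0.0, 0.0, -0.0], "hand": 0} rows>= 0.3
{"delta_pos": [0.0013, -0.0021, 0.095], "angular": [-0.0, 0.0, -0.0], "hand": 0} rows>= 0.3
{"delta_pos": [0.0013, -0.0021, 0.105], "angular": [-0.0, 0.0, -0.0], "hand": 0} rows>= 0.2
{"delta_pos": [0.0013, -0.0021, 0.11], "angular": [-0.0, 0.0, -0.0], "hand": 0} rows>= 0.1
```

step_arm(
  moves=[
    {"delta_pos": [0.0013,-0.0021,0],"angular": [0,0,0],"hand": 0},
    {"delta_pos": [0.0013,-0.0021,0.01],"angular": [0,0,0],"hand": 0},
    {"delta_pos": [0.0013,-0.0021,0.03],"angular": [0,0,0],"hand": 0},
    {"delta_pos": [0.0013,-0.0021,0.05],"angular": [0,0,0],"hand": 0},
    {"delta_pos": [0.0013,-0.0021,0.065],"angular": [0,0,0],"hand": 0},
    {"delta_pos": [0.0013,-0.0021,0.08],"angular": [0,0,0],"hand": 0},
    {"delta_pos": [0.0013,-0.0021,0.095],"angular": [0,0,0],"hand": 0},
    {"delta_pos": [0.0013,-0.0021,0.105],"angular": [0,0,0],"hand": 0},
    {"delta_pos": [0.0013,-0.0021,0.11],"angular": [0,0,0],"hand": 0},
    {"delta_pos": [0.0013,-0.0021,0.11],"angular": [0,0,0],"hand": 0},
  ],
)

```text
t: 15.45
tcp_pos: [447.1, 321.7, 408.5]
orientation: [[0.596, 0.358, 0.719], [-0.616, -0.37, 0.695], [0.515, -0.857, 0.0]]
contact_force: [-1.2, -0.6, -1.4]
grip_width: 7.9
```

```bash
python3 look.py c scene side
python3 - <<'E'
from m import *
im=np.load("cscene.npz")["im"]; im2=np.load("cside.npz")["im"]
save("c2",np.hstack([im[70:230,270:420],im2[160:320,220:370]]),2.6)
p,R=get()
show([row(hookpose(0,u),RH,0) for u in (25,20,15,10,7,5,3.5)])
E
```

```text
t 15.45 tcp [447.1 321.7 408.5] err [ 0.4  0.3 -0. ] ang 0.01 F [-1.2 -0.6 -1.4] grip 7.9 q [ 0.54  0.13  1.7  -0.56  1.23 -0.06]
n yaw 44.0 G [499.8 267.3 282.5]
scene 763 px box 326 141 361 190
[[-37.2, -2.3, 129.2], [-4.4, 4.0, 163.0], [21.2, 5.4, 190.4], [37.5, 6.5, 237.6], [60.2, 8.6, 288.1]]
 contour 192 u -40.0 61.0 z 125.0 293.0
side 741 px box 262 217 284 275
[[-42.0, -1.5, 129.6], [-25.3, 3.8, 157.1], [-6.3, 4.6, 186.9], [24.4, 5.1, 226.1], [57.1, 6.4, 264.7]]
 contour 171 u -53.0 59.0 z 128.0 319.0
 contour 30 u 1.0 14.0 z 136.0 182.0
{"delta_pos": [-0.0013, 0.0021, -0.0], "angular": [-0.0, 0.0, -0.0], "hand": 0} rows>= 0.0
{"delta_pos": [-0.0039, 0.0064, -0.0], "angular": [-0.0, 0.0, -0.0], "hand": 0} rows>= 0.1
{"delta_pos": [-0.0064, 0.0107, -0.0], "angular": [-0.0, 0.0, -0.0], "hand": 0} rows>= 0.1
{"delta_pos": [-0.009, 0.015, -0.0], "angular": [-0.0, 0.0, -0.0], "hand": 0} rows>= 0.1
{"delta_pos": [-0.0106, 0.0176, -0.0], "angular": [-0.0, 0.0, -0.0], "hand": 0} rows>= 0.1
{"delta_pos": [-0.0116, 0.0193, -0.0], "angular": [-0.0, 0.0, -0.0], "hand": 0} rows>= 0.0
{"delta_pos": [-0.0124, 0.0206, -0.0], "angular": [-0.0, 0.0, -0.0], "hand": 0} rows>= 0.0
```

View pics/c2.png

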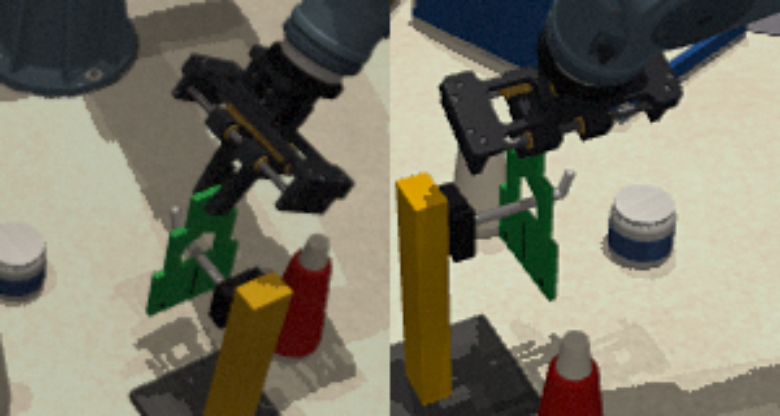

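step_arm(
  moves=[
    {"delta_pos": [-0.0013,0.0021,0],"angular": [0,0,0],"hand": 0},
    {"delta_pos": [-0.0039,0.0064,0],"angular": [0,0,0],"hand": 0},
    {"delta_pos": [-0.0064,0.0107,0],"angular": [0,0,0],"hand": 0},
    {"delta_pos": [-0.009,0.015,0],"angular": [0,0,0],"hand": 0},
    {"delta_pos": [-0.0106,0.0176,0],"angular": [0,0,0],"hand": 0},
    {"delta_pos": [-0.0116,0.0193,0],"angular": [0,0,0],"hand": 0},
    {"delta_pos": [-0.0124,0.0206,0],"angular": [0,0,0],"hand": 0},
    {"delta_pos": [-0.0124,0.0206,0],"angular": [0,0,0],"hand": 0},
    {"delta_pos": [-0.0124,0.0206,0],"angular": [0,0,0],"hand": 0},
  ],
)

```text
t: 16.45
tcp_pos: [446.8, 321.4, 384.6]
orientation: [[0.596, 0.358, 0.719], [-0.616, -0.37, 0.695], [0.515, -0.857, 0.0]]
contact_force: [1.0, 0.4, -1.2]
grip_width: 7.7
```

step_arm(
  moves=[
    {"delta_pos": [-0.0008,0.0013,0],"angular": [0,0,0],"hand": 0},
    {"delta_pos": [-0.0015,0.0026,0],"angular": [0,0,0],"hand": 0},
    {"delta_pos": [-0.0015,0.0026,0],"angular": [0,0,0],"hand": 0},
    {"delta_pos": [-0.0015,0.0026,0],"angular": [0,0,0],"hand": 0},
  ],
)

```text
t: 16.85
tcp_pos: [447.0, 321.4, 381.9]
orientation: [[0.595, 0.359, 0.719], [-0.616, -0.37, 0.695], [0.515, -0.857, 0.001]]
contact_force: [0.3, 0.6, 1.3]
grip_width: 7.7
```

step_arm(
  moves=[
    {"delta_pos": [-0.0008,0.0013,0],"angular": [0,0,0],"hand": 0},
    {"delta_pos": [-0.0015,0.0026,0],"angular": [0,0,0],"hand": 0},
    {"delta_pos": [-0.0015,0.0026,0],"angular": [0,0,0],"hand": 0},
    {"delta_pos": [-0.0015,0.0026,0],"angular": [0,0,0],"hand": 0},
  ],
)

```text
t: 17.25
tcp_pos: [447.0, 321.3, 378.7]
orientation: [[0.595, 0.359, 0.719], [-0.616, -0.37, 0.695], [0.515, -0.857, 0.001]]
contact_force: [0.7, -0.5, 2.4]
grip_width: 7.6
```

Run:
```python
from m import *
for _ in range(2): commit(dict(delta_pos=[-.0015,.0026,0],angular=[0,0,0]))
fs=[]
st(); print(arm.get_state()["moment"].round(2))
```

```text
t 17.25 tcp [447.  321.3 378.7] err [0.2 0.  0.2] ang 0.04 F [ 0.7 -0.5  2.4] grip 7.6 q [ 0.54  0.16  1.73 -0.57  1.18 -0.02]
[ 0.04 -0.32  0.14]
```

step_arm(
  moves=[
    {"delta_pos": [-0.0008,0.0013,0],"angular": [0,0,0],"hand": 0},
    {"delta_pos": [-0.0015,0.0026,0],"angular": [0,0,0],"hand": 0},
    {"delta_pos": [-0.0023,0.0038,0],"angular": [0,0,0],"hand": 0},
    {"delta_pos": [-0.0031,0.0051,0],"angular": [0,0,0],"hand": 0},
    {"delta_pos": [-0.0036,0.006,0],"angular": [0,0,0],"hand": 0},
    {"delta_pos": [-0.0036,0.006,0],"angular": [0,0,0],"hand": 0},
    {"delta_pos": [-0.0036,0.006,0],"angular": [0,0,0],"hand": 0},
  ],
)

```text
t: 17.95
tcp_pos: [447.0, 321.3, 371.6]
orientation: [[0.596, 0.358, 0.719], [-0.616, -0.37, 0.695], [0.515, -0.857, 0.001]]
contact_force: [1.0, 0.7, 3.0]
grip_width: 7.6
```

```bash
cat > hook.py <<'E'
from m import *
import sys
def prof(n):
    z=np.load(n+".npz"); P=z["P"][z["d"]>0]; g=z["im"][z["d"]>0].astype(int); D=P-S
    L=np.c_[D@XS,D@-US,D[:,2]]; gr=(abs(g[:,0]-g[:,1])<14)&(g[:,0]>60)
    m=gr&(abs(L[:,1])<14)&(L[:,2]>-28)&(L[:,2]<26)
    tip=L[m&(L[:,0]>-60)&(L[:,0]<-36)]; bar=L[m&(L[:,0]>15)&(L[:,0]<55)]; blk=L[(g.sum(1)<110)&(abs(L[:,1])<28)&(L[:,0]>60)&(L[:,0]<95)&(L[:,2]>0)&(L[:,2]<40)]
    return [len(tip),np.percentile(tip[:,2],95).round(1) if len(tip) else None,len(bar),np.median(bar[:,2]).round(1) if len(bar) else None,len(blk),np.percentile(blk[:,2],90).round(1) if len(blk) else None]
for c in("scene","side"):
    im,d,k=cam(c); np.savez(sys.argv[1]+c,im=im,P=cloud(d,k),d=d)
    for n in("b","c",sys.argv[1]): print(n,c,prof(n+c))
E
python3 - <<'E'
from m import *
commit(dict(delta_pos=[-.0036,.006,0],angular=[0,0,0])); st()
E
python3 hook.py d
```

```text
t 17.95 tcp [447.  321.3 371.6] err [0.1 0.  0.2] ang 0.02 F [1.  0.7 3. ] grip 7.6 q [ 0.54  0.17  1.74 -0.58  1.17 -0.01]
b scene [9, np.float64(19.2), 46, np.float64(-0.6), 120, np.float64(26.8)]
c scene [12, np.float64(19.1), 41, np.float64(-1.3), 125, np.float64(26.5)]
d scene [12, np.float64(8.9), 39, np.float64(-12.4), 77, np.float64(15.4)]
b side [16, np.float64(19.3), 70, np.float64(-1.4), 182, np.float64(26.5)]
c side [17, np.float64(19.3), 66, np.float64(-1.1), 185, np.float64(26.5)]
d side [19, np.float64(7.5), 68, np.float64(-12.8), 134, np.float64(15.8)]
```

step_arm(
  moves=[
    {"delta_pos": [0.0008,-0.0013,0],"angular": [0,0,0],"hand": 0},
    {"delta_pos": [0.0018,-0.003,0],"angular": [0,0,0],"hand": 0},
    {"delta_pos": [0.0028,-0.0047,0],"angular": [0,0,0],"hand": 0},
    {"delta_pos": [0.0038,-0.0064,0],"angular": [0,0,0],"hand": 0},
    {"delta_pos": [0.0046,-0.0077,0],"angular": [0,0,0],"hand": 0},
    {"delta_pos": [0.0053,-0.0088,0],"angular": [0,0,0],"hand": 0},
    {"delta_pos": [0.0057,-0.0095,0],"angular": [0,0,0],"hand": 0},
    {"delta_pos": [0.0057,-0.0095,0],"angular": [0,0,0],"hand": 0},
    {"delta_pos": [0.0057,-0.0095,0],"angular": [0,0,0],"hand": 0},
  ],
)

```text
t: 18.95
tcp_pos: [446.8, 321.3, 382.3]
orientation: [[0.596, 0.358, 0.719], [-0.616, -0.37, 0.695], [0.515, -0.857, -0.0]]
contact_force: [2.4, -0.4, 1.2]
grip_width: 7.8
```

```bash
python3 - <<'E'
from m import *
commit(dict(delta_pos=[.0057,-.0095,0],angular=[0,0,0])); st()
E
python3 hook.py e | grep ^e
```

```text
t 18.95 tcp [446.8 321.3 382.3] err [-0.1 -0.1 -0.2] ang 0.03 F [ 2.4 -0.4  1.2] grip 7.8 q [ 0.54  0.16  1.73 -0.57  1.19 -0.03]
e scene [12, np.float64(17.9), 40, np.float64(-1.6), 120, np.float64(25.6)]
e side [19, np.float64(18.0), 69, np.float64(-2.2), 176, np.float64(25.7)]
```

step_arm(
  moves=[
    {"delta_pos": [0.0005,-0.0009,0],"angular": [0,0,0],"hand": 0},
    {"delta_pos": [0.0005,-0.0009,0],"angular": [0,0,0],"hand": 0},
    {"delta_pos": [0.0005,-0.0009,0],"angular": [0,0,0],"hand": 0},
  ],
)

```text
t: 19.35
tcp_pos: [446.7, 321.3, 383.4]
orientation: [[0.596, 0.358, 0.719], [-0.616, -0.37, 0.695], [0.515, -0.857, -0.0]]
contact_force: [1.9, -1.0, -0.0]
grip_width: 7.8
```

step_arm(
  moves=[
    {"delta_pos": [0,0,0],"angular": [0,0,0],"hand": 0.012},
    {"delta_pos": [0,0,0],"angular": [0,0,0],"hand": 0.016},
    {"delta_pos": [0,0,0],"angular": [0,0,0],"hand": 0.025},
    {"delta_pos": [0,0,0],"angular": [0,0,0],"hand": 0.035},
    {"delta_pos": [0,0,0],"angular": [0,0,0],"hand": 0.045},
    {"delta_pos": [0,0,0],"angular": [0,0,0],"hand": 0.045},
    {"delta_pos": [0,0,0],"angular": [0,0,0],"hand": 0.045},
    {"delta_pos": [0,0,0],"angular": [0,0,0],"hand": 0.045},
  ],
)

```text
t: 20.15
tcp_pos: [446.8, 321.3, 383.6]
orientation: [[0.596, 0.358, 0.719], [-0.616, -0.37, 0.695], [0.515, -0.857, 0.0]]
contact_force: [0.0, -0.6, 1.1]
grip_width: 45.0
```

```bash
python3 hook.py f | grep ^f
python3 - <<'E'
from m import *
im=np.load("fscene.npz")["im"]; im2=np.load("fside.npz")["im"]
save("f2",np.hstack([im[70:230,270:420],im2[160:320,220:370]]),2.6)
E
```

```text
f scene [11, np.float64(18.8), 42, np.float64(-0.6), 124, np.float64(26.4)]
f side [20, np.float64(18.7), 66, np.float64(-1.3), 186, np.float64(26.6)]
```

View pics/f2.png

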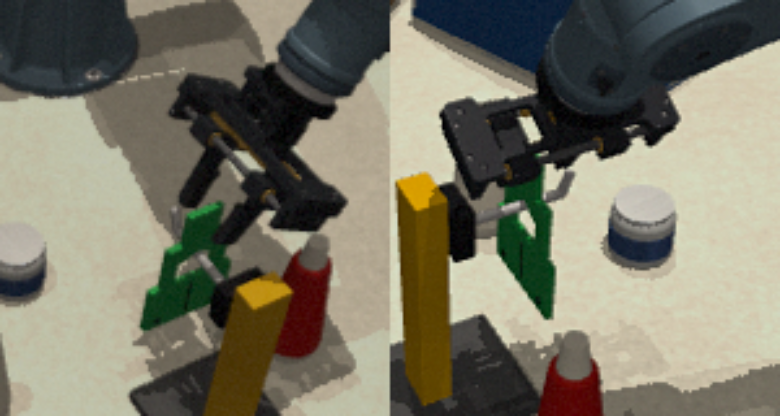

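step_arm(
  moves=[
    {"delta_pos": [0,-0.01,0],"angular": [0,0,0],"hand": 0.045},
    {"delta_pos": [0,-0.03,0],"angular": [0,0,0],"hand": 0.045},
    {"delta_pos": [0,-0.06,0],"angular": [0,0,0],"hand": 0.045},
    {"delta_pos": [0,-0.09,0],"angular": [0,0,0],"hand": 0.045},
    {"delta_pos": [0,-0.12,0],"angular": [0,0,0],"hand": 0.045},
    {"delta_pos": [0,-0.14,0],"angular": [0,0,0],"hand": 0.045},
    {"delta_pos": [0,-0.15,0],"angular": [0,0,0],"hand": 0.045},
    {"delta_pos": [0,-0.15,0],"angular": [0,0,0],"hand": 0.045},
    {"delta_pos": [0,-0.15,0],"angular": [0,0,0],"hand": 0.045},
    {"delta_pos": [0,-0.15,0],"angular": [0,0,0],"hand": 0.045},
    {"delta_pos": [0,-0.15,0],"angular": [0,0,0],"hand": 0.045},
    {"delta_pos": [0,-0.15,0],"angular": [0,0,0],"hand": 0.045},
  ],
)

```text
t: 21.45
tcp_pos: [393.4, 376.6, 511.4]
orientation: [[0.596, 0.357, 0.719], [-0.616, -0.371, 0.695], [0.515, -0.857, -0.001]]
contact_force: [-0.3, 0.2, -0.6]
grip_width: 44.7
```

```bash
cat > still.py <<'E'
from m import *
out=[]
for i in range(4):
    for c in("scene","side"):
        im,d,k=cam(c); P=cloud(d,k); g=im.astype(int)
        m=(d>0)&(g[:,:,1]>g[:,:,0]+20)&(g[:,:,1]>g[:,:,2]+15)&(np.linalg.norm(P-S,axis=2)<150)
        v,w=np.nonzero(m); X=P[m]-S; print(i,c,m.sum(),w.mean().round(2),v.mean().round(2),np.median(np.c_[X@XS,X@US,X[:,2]],0).round(1))
        np.savez("z"+c,im=im)
s=np.load("zscene.npz")["im"]; save("fin%d"%int(arm.get_state()["t"]*10),s,1.5); print(arm.get_state()["t"],arm.get_state()["contact_force"])
E
python3 still.py
```

```text
0 scene 801 342.04 172.77 [  5.4   9.1 -35.1]
0 side 881 272.71 247.16 [  5.   -9.5 -39.7]
1 scene 797 342.19 172.64 [  5.4   9.  -35.3]
1 side 881 272.72 247.24 [  4.9  -9.8 -39.6]
2 scene 796 342.11 172.69 [  5.4   9.  -35.3]
2 side 882 272.63 247.07 [  4.9  -9.  -39.2]
3 scene 795 342.11 172.71 [  5.3   8.7 -35.6]
3 side 888 272.65 247.14 [  5.   -9.2 -39.8]
21.85 [-1.31306809 -0.17129249 -0.81658365]
```

step_arm(
  moves=[
    {"delta_pos": [0,0,0],"hand": 0.045,"angular": [0,0,0]},
    {"delta_pos": [0,0,0],"hand": 0.045,"angular": [0,0,0]},
    {"delta_pos": [0,0,0],"hand": 0.045,"angular": [0,0,0]},
    {"delta_pos": [0,0,0],"hand": 0.045,"angular": [0,0,0]},
    {"delta_pos": [0,0,0],"hand": 0.045,"angular": [0,0,0]},
    {"delta_pos": [0,0,0],"hand": 0.045,"angular": [0,0,0]},
    {"delta_pos": [0,0,0],"hand": 0.045,"angular": [0,0,0]},
    {"delta_pos": [0,0,0],"hand": 0.045,"angular": [0,0,0]},
    {"delta_pos": [0,0,0],"hand": 0.045,"angular": [0,0,0]},
    {"delta_pos": [0,0,0],"hand": 0.045,"angular": [0,0,0]},
  ],
)

```text
t: 22.85
tcp_pos: [393.1, 376.9, 512.2]
orientation: [[0.596, 0.358, 0.719], [-0.616, -0.37, 0.695], [0.515, -0.857, 0.0]]
contact_force: [-0.1, 0.4, 0.1]
grip_width: 44.8
```

```bash
python3 still.py; cp pics/fin*.png /tmp; ls pics | grep fin; cp $(ls -t pics/fin*|head -1) pics/last.png
```

```text
0 scene 796 342.12 172.76 [  5.3   8.3 -36.8]
0 side 888 272.68 247.25 [  5.   -9.4 -39.7]
1 scene 796 342.09 172.72 [  5.3   8.8 -34.9]
1 side 888 272.7 247.29 [  5.   -9.7 -39.5]
2 scene 796 342.16 172.57 [  5.3   8.9 -33.4]
2 side 887 272.67 247.24 [  5.   -9.6 -39.9]
3 scene 794 342.15 172.59 [  5.4   8.7 -33.7]
3 side 881 272.68 247.28 [  5.   -9.2 -39.7]
23.25 [-0.5342042   0.49849653  0.7291146 ]
fin218.png
fin232.png
```

View pics/last.png

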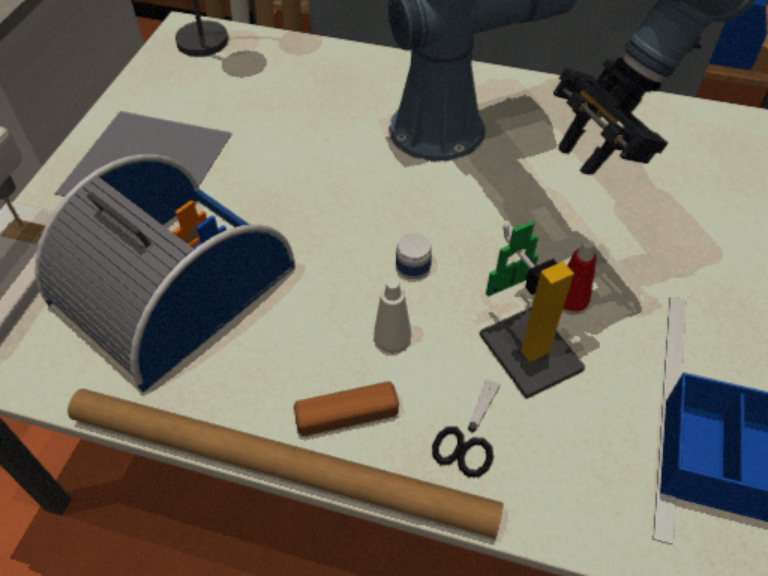

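Run:
```python
from m import *
im,d,c=cam("scene"); P=cloud(d,c)[d>0]; x=(P-CO)@EX; y=(P-CO)@EY; r=np.hypot(x,P[:,2]-30); t=np.degrees(np.arctan2(P[:,2]-30,-x))
m=(r>225)&(r<250)&(abs(y)<70)&(P[:,2]>60); print(m.sum(),np.percentile(t[m],[10,50,90]),"open at 104")
if m.sum()>10 and np.median(t[m])>98: print(arm.hand_in())
```

```text
203 [103.49329207 104.64621097 105.70984299] open at 104
the job is handed in; nothing more can be done
None
```

I raised the shutter fully, took the green template out of its slot and hung it by its window on the sprung hook. I then tugged it down, eased it back up, let go and handed the job in at about 23 s of the 62 s allowed.

- **Shutter:** it stayed open after release. Its bar now reads 104–105° above level, where fully open is about 104°.
- **Tug:** the cameras showed the hook dip about 11 mm of its 30 mm travel, then return to rest before I let go. The wrist force rose about 4.4 N, a little under the 5.4 N I expected, which is close to sensor noise.
- **Template:** it hangs still. Its image position changed by less than 0.2 pixel over about 1.8 s, and the gripper is well clear of it.
- **Everything else:** in the last picture the cones, tin, pressing block and shears look unmoved, and the orange and blue templates are still in their slots. I judged this by eye rather than measuring it. The largest contact force I saw at the end of any move was under 10 N.

No check failed.

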